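# Tip one clay plug into the planter

## Robot

A 6-joint arm with a two-finger parallel gripper is mounted at the origin on the work surface. World frame = base frame: x ahead of the robot, y to its left, z up, the work surface at z = 0. Lengths are in m, angles in degrees, forces in N, time in s.
With the tool pointing down it reaches from about 0.375 to 0.925 m from the base axis. Payload 5.7 kg.
Tool frame: the origin (TCP) lies where the fingers leave the gripper's body, on its centre line; the fingertips stand 80 mm ahead of it and the grasp point (between the pads) lies 61 mm ahead of it; z points along the fingers, y is the line along which they close (so a half turn about z gives the same grasp; the last joint's range is limited). The gripper opens to 88 mm and grips with 3 to 60 N. Pads are 20 mm wide; open, the fingers measure 115 mm over their backs; the gripper's body (75 mm by 178 mm) begins 61 mm behind the grasp point.
Start: joints at [-77.069, 20.558, 86.54, -0, 72.909, -6.595], TCP at [0.201, -0.565, 0.303] pointing down, gripper open.
Joint ranges: [-170.27, 170.27], [-57.76, 135], [12.27, 136.19], [-55.21, 235.2], [11.17, 155.16], [-170.74, 170.74]. Speed limits (degrees/s): [136.94, 136.94, 180, 180, 180, 180].

## Interface

Orientations are given as a 3x3 rotation matrix whose columns are the frame's x, y, z axes.
In Python, from plant import env gives the robot as it stands. The module is installed in compiled form; this text tells all that it offers.
- The arm moves only by the shell command python3 -m jog 'ROWS' [FORCE]. ROWS is JSON, one flat list of numbers, 7 for each row, row after row: the shift along the tool's x, y, z each as a share of 15 cm, from -1 to 1, then the turn, a rotation vector about the tool's x, y, z each as a share of pi rad, from -1 to 1, then the closure, from -1 (fully open) to 1 (shut). A call has exactly 8 rows; each row shifts and turns the commanded pose from where the row before left it, along the tool's axes as they then stand; what a row does not reach is not made up. A row lasts 1/12 s, in which the tool goes at most 41.7 mm and 7.16 degrees, less where a joint would pass 70% of its speed; a pose out of reach is approached as far as the arm can. A call with a number of a shift or a turn outside -1 to 1 is refused whole. A call with a gripper value outside its range is refused whole. The fingers move at their own pace and stop on an object; FORCE is the grip in N (left out, the last holds). Time passes only in rows, so rows that do not move let the fingers close, or fill a call up. It gives the time, the measured TCP pose, the force, the opening and the grip force at its end, in the units of the state.
- env.get_state(): the state, without advancing time (a new reading comes with each control period).
- env.camera(name): name is "side" or "top"; returns (picture, depth): 384x512x3 uint8, red, green, blue; 384x512 float32, m along the optical axis (not along the pixel's ray), 0 where there is no reading.
- env.camera_model(name): a dict with "K" (3x3 intrinsics, pixels), "origin" and "attitude" of the camera in the world. Camera axes: x right, y down, z forward; pixel columns grow to the right and rows downward; lengths in m; the calibration is good to about 2 mm. A picture is of the moment at which its call begins. camera_model takes no time and is no camera call.
- env.job_done(): hands the job in; it is judged then, once.
Trained networks look in the newest picture that a camera, given by its name, has taken for a name from the list of things; names that differ only in an ending like _2 or _b are one class to them, and where a whole thing is asked for, a point or a joint stands for the part that bears it (a point fixed in the world has none). Each returns a list of dicts, best first, with "conf" (0 to 1); they miss things now and then, are a little off and sometimes report something else, mostly with a low value. They report only what shows in the picture. A call takes as long as a camera call. They do not tell look-alikes from the thing itself.
- env.masks_of(name, camera): "pixels" (384x512 bool, what is visible of it) and "box" ([left, top, right, bottom] in pixels, round what is visible of it).
- env.place_of(name, camera): "uv" ([column, row] in pixels: a listed point, or the origin of a listed thing).
The state is a dict: "time_s": time; "joint_pos": joint angles; "qd": joint speeds; "joint_efforts": joint torques, N m; "ee_pos": TCP position; "eef_rot": TCP orientation; "force": force on the tool from outside, world axes, zero at the start; "torque": the same for the moment, N m; "opening": finger opening in m; "gripper_force": force on a finger pad.
Only numpy, scipy, OpenCV 4.12 (cv2) and the standard library are available. Lean on these libraries where they do the work, as an engineer would, in place of code of your own. Each camera call takes 0.05 s, during which the arm holds its last target. There are 200 camera calls.

## Task

Lift the clear tube of clay plugs out of its wooden cradle and, holding its mouth over the blue planter, tilt it just until the first plug reaches the rim and drops into the planter, stopping there so that the other two stay in the tube. Then lay the tube back in its cradle, mouth the same way as before, and leave the planter, the sprinkling can and the dustpan where they stand.

Things in the scene. Friction and masses are not known exactly. Their poses are not given: they have to be found in the camera images.
- tube: Clear round plastic tube lying level in the cradle, 200 mm long, 34 mm outside and 28 mm inside diameter, about 0.12 kg. Origin on its axis, mid-way along a yellow square collar (50 mm long, 40 x 40 mm; grip it across its two upright sides). x runs along the tube to the open mouth (yellow rim), 120 mm from the origin; the closed yellow end is 80 mm the other way. z is up while in the cradle.
- tube_mouth (a point): Centre of the tube's open mouth, on its axis; the mouth has no lip
- plug1: Terracotta clay cylinder, 22 mm diameter, 36 mm long, 28 g, nearest the mouth: the one to tip out. Origin at its centre, x along it; it lies 3 mm below the tube's axis. All three plugs are loose in a row and start to slide with the mouth tipped some 16 to 26 degrees below level (differs from run to run, same for all), gaining speed while it is steeper; tipping back towards level stops them.
- plug2: Same clay plug, the middle one in the row; stays in the tube
- plug3: Same clay plug, nearest the closed end; stays in the tube
- cradle: Fixed wooden cradle: a 160 x 80 mm plank, 12 mm thick, with two 12 mm thick upright saddles with open 45-degree V notches, 55 mm behind and 60 mm ahead of its centre along its x axis, about 68 mm high. Origin under its centre, on the shelf; x points the way the tube's mouth points.
- cradle_seat (a point): Where the tube's origin lies when the tube is in the cradle: on the tube's axis, 62 mm above the shelf; x along the tube towards its mouth
- planter: Empty blue ceramic planter, round, tapered, loose, 0.8 kg, 160 mm across the rim (about 145 mm inside), 110 mm at the foot, 90 mm high, floor 7 mm thick. Origin under the centre of its foot, on the shelf.
- sprinkling_can: Red plastic sprinkling can, loose, body 116 mm across and 130 mm high, spout and handle on opposite sides reaching about 140 mm and 100 mm from the middle. Origin under its middle. Leave alone.
- dustpan: Aluminium dustpan, loose, 180 x 200 mm with 45 mm walls and a handle reaching 200 mm from its middle. Origin under its middle. Leave alone.
- peg_box: Fixed wooden peg box with a hinged lid, 130 x 190 x 85 mm plus a knob. Origin under its centre. Not needed.
There are look-alikes about, which are no part of the job. What is shaped like the tube but green or red is not meant.

How it is judged:
By the outcome, as a careful person would: the job done as asked, in the order asked, and still so for the second after the job is handed in, with the robot touching nothing.
It also fails if it takes over 72 s, if anything falls off the work surface, if the arm or the gripper's body presses on something with over 40 N, if the wrist force passes 120 N, or if a joint passes its speed limit or range.

## Working session

There is one attempt and no reset: what is moved stays moved. The work goes in short steps, Python scripts to look and compute and a shell command to move; the robot and the scene stay as the last step left them, time stands still between calls to the robot, and variables do not carry over. Pictures are saved under pics/ and viewed, at most 11 in all, crops included, and the job is handed in when it is done.

```bash
mkdir -p pics; cat > h.py <<'E'
import numpy as np, cv2
from plant import env
def snap(c,fn=None):
    im,d=env.camera(c)
    if fn: cv2.imwrite('pics/'+fn,im[:,:,::-1])
    return im,d
def world(c,uv,z):
    m=env.camera_model(c);K=np.array(m['K']);R=np.array(m['attitude']);o=np.array(m['origin'])
    uv=np.atleast_2d(uv); z=np.atleast_1d(z)
    p=np.c_[uv,np.ones(len(uv))]@np.linalg.inv(K).T*z[:,None]
    return p@R.T+o
def atz(c,uv,h):
    m=env.camera_model(c);o=np.array(m['origin'])
    r=world(c,uv,1.0)-o
    return o+r*((h-o[2])/r[:,2])[:,None]
E
python3 - <<'E'
from h import *
a,d=snap('top','t0.png'); b,e=snap('side','s0.png')
for c in('top','side'):
    m=env.camera_model(c);print(c,np.round(m['K'],1).tolist(),np.round(m['origin'],3),np.round(m['attitude'],3).tolist())
    for n in('tube','planter','cradle'):
        for r in env.masks_of(n,c)[:3]: print(n,c,round(r['conf'],2),r['box'])
    for n in('tube','tube_mouth','cradle_seat','plug1','planter','sprinkling_can','dustpan','peg_box'):
        for r in env.place_of(n,c)[:3]: print(n,c,round(r['conf'],2),np.round(r['uv'],1))
s=env.get_state();print({k:np.round(v,3).tolist() for k,v in s.items()})
E
```

```text
top [[396.7, 0.0, 253.5], [0.0, 396.7, 187.5], [0.0, 0.0, 1.0]] [0.355 0.032 1.633] [[-0.008, -0.993, 0.122], [-1.0, 0.007, -0.011], [0.01, -0.122, -0.993]]
tube top 0.89 [179.8, 185.3, 228.6, 207.2]
tube top 0.73 [136.4, 220.0, 148.3, 273.2]
tube top 0.59 [148.8, 119.2, 190.6, 153.5]
planter top 0.74 [282.0, 165.9, 317.4, 202.9]
planter top 0.35 [181.1, 187.4, 221.6, 211.3]
cradle top 0.81 [183.6, 187.6, 222.1, 214.5]
tube top 0.82 [172.9 134.5]
tube top 0.65 [142.2 239.5]
tube top 0.59 [214.8 256.9]
tube_mouth top 0.98 [143.6 268.6]
tube_mouth top 0.62 [222.7 226.9]
tube_mouth top 0.61 [230.4 197. ]
cradle_seat top 0.68 [194.8 199.7]
cradle_seat top 0.33 [299.4 185.6]
planter top 0.81 [300.3 189.6]
planter top 0.56 [201.3 194.5]
sprinkling_can top 0.94 [380.8 184.4]
dustpan top 0.88 [259.8 133.4]
peg_box top 0.85 [123.7 191.3]
side [[372.3, 0.0, 255.9], [0.0, 372.3, 196.8], [0.0, 0.0, 1.0]] [-0.105  0.883  0.694] [[-0.819, -0.269, 0.507], [-0.574, 0.421, -0.703], [-0.024, -0.866, -0.499]]
tube side 0.91 [197.3, 206.5, 241.3, 250.7]
tube side 0.88 [267.6, 237.5, 320.2, 289.0]
tube s
[... 256 characters left out ...]
264.2]
tube_mouth side 0.94 [256.3 339.6]
tube_mouth side 0.8 [ 90.9 244. ]
tube_mouth side 0.71 [237.  213.7]
cradle_seat side 0.86 [218.  229.1]
planter side 0.57 [278.  192.3]
sprinkling_can side 0.85 [313.1 159.9]
dustpan side 0.69 [203.1 193.1]
peg_box side 0.79 [131.1 312.8]
{'time_s': 1.2, 'joint_pos': [-77.068, 20.557, 86.538, -0.001, 72.907, -6.594], 'qd': [-0.058, -0.069, 0.065, -0.002, -0.032, -0.128], 'joint_efforts': [0.002, -51.534, -27.113, 0.068, 0.024, -0.0], 'ee_pos': [0.201, -0.565, 0.303], 'eef_rot': [[0.942, 0.334, -0.0], [0.334, -0.942, 0.0], [-0.0, -0.0, -1.0]], 'force': [-0.712, -0.806, -0.138], 'torque': [0.023, -0.019, 0.025], 'gripper_force': 0.0, 'opening': 0.088}
```

View pics/t0.png

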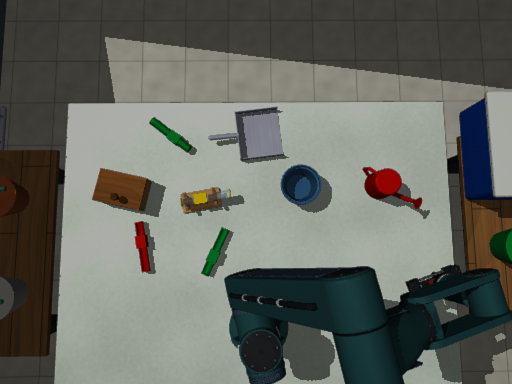

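View pics/s0.png

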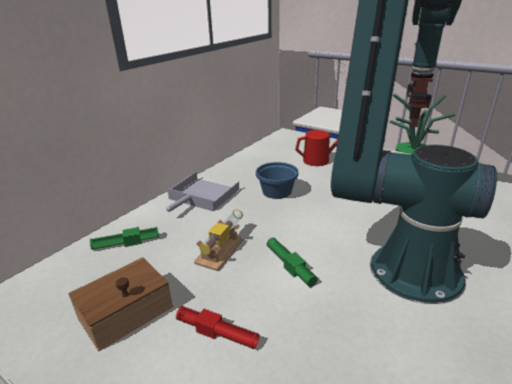

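The top view shows the real tube in its cradle: collar near (200,198), mouth toward the right near (230,195). The planter is at (300,185), the can at (381,184) and the dustpan at (260,134). The green and red tubes are look-alikes. The side view agrees, with the collar near (219,231) and the mouth near (238,213).

```bash
python3 - <<'E'
from h import *
for c,box in(('top',(175,180,245,215)),('side',(190,200,250,260))):
    im,d=snap(c); hsv=cv2.cvtColor(im,cv2.COLOR_RGB2HSV)
    l,t,r,b=box
    m=np.zeros(d.shape,bool); m[t:b,l:r]=True
    y=m&(hsv[...,0]>22)&(hsv[...,0]<34)&(hsv[...,1]>180)&(hsv[...,2]>90)
    v,u=np.nonzero(y&(d>0)); P=world(c,np.c_[u,v],d[v,u])
    n,lab,st,ce=cv2.connectedComponentsWithStats(y.astype(np.uint8))
    for i in range(1,n):
        if st[i,4]<4: continue
        k=lab[v,u]==i; print(c,st[i],np.round(ce[i],1),np.round(np.median(P[k],0),3) , 'top z95',np.round(np.percentile(P[k],[5,95],axis=0),3).tolist())
        if c=='top' and st[i,4]>40:
            top=k&(P[:,2]>0.075); print('collar top mean',P[top].mean(0).round(4),atz('top',ce[i],.082).round(4), cv2.minAreaRect(atz('top',np.c_[u,v],.082)[top][:,:2].astype(np.float32)*1000))
    # cradle
    r=env.masks_of('cradle',c)[0]; v,u=np.nonzero(r['pixels']&(d>0)); P=world(c,np.c_[u,v],d[v,u])
    for lo,hi in((.006,.02),(.03,.075)):
        k=(P[:,2]>lo)&(P[:,2]<hi)
        if k.sum()>5: print(c,'cradle',lo,k.sum(),cv2.minAreaRect((P[k][:,:2]*1000).astype(np.float32)))
    r=env.masks_of('planter',c)[0]; v,u=np.nonzero(r['pixels']&(d>0)); P=world(c,np.c_[u,v],d[v,u])
    k=P[:,2]>.08; print(c,'planter rim',k.sum(),cv2.minEnclosingCircle((P[k][:,:2]*1000).astype(np.float32)),P[:,2].max())
    s=2 if c=='top' else 1
    cv2.imwrite(f'pics/{c}c.png',cv2.resize(im[box[1]-10:box[3]+10,box[0]-10:box[2]+10,::-1],None,fx=8,fy=8,interpolation=cv2.INTER_CUBIC))
E
```

```text
top [229 190   1   4   4] [229.  191.5] [0.533 0.112 0.075] top z95 [[0.525, 0.111, 0.074], [0.537, 0.112, 0.081]]
top [193 192  14  12 131] [199.7 197.8] [0.506 0.225 0.082] top z95 [[0.489, 0.205, 0.075], [0.525, 0.249, 0.088]]
collar top mean [0.5067 0.226  0.0816] [[0.5061 0.2261 0.082 ]] ((506.0545349121094, 225.88531494140625), (39.5644645690918, 49.44415283203125), 9.972034454345703)
top [180 199   2   6   7] [180.4 201.6] [0.491 0.303 0.077] top z95 [[0.484, 0.3, 0.072], [0.502, 0.305, 0.081]]
top cradle 0.006 276 ((505.0860290527344, 230.92713928222656), (79.40032958984375, 159.30775451660156), 10.18713092803955)
top cradle 0.03 83 ((505.67474365234375, 229.067138671875), (73.26385498046875, 129.03561401367188), 10.255682945251465)
top planter rim 198 ((557.5458374023438, -170.37124633789062), 79.77230834960938) 0.10013144741838387
side cradle 0.006 563 ((504.96881103515625, 232.6173095703125), (80.26036834716797, 162.53749084472656), 9.401458740234375)
side cradle 0.03 182 ((506.59954833984375, 228.9542236328125), (72.84637451171875, 133.25929260253906), 9.737774848937988)
side planter rim 278 ((558.1622924804688, -166.0425262451172), 82.47254943847656) 0.09277695148615683
```

View pics/topc.png

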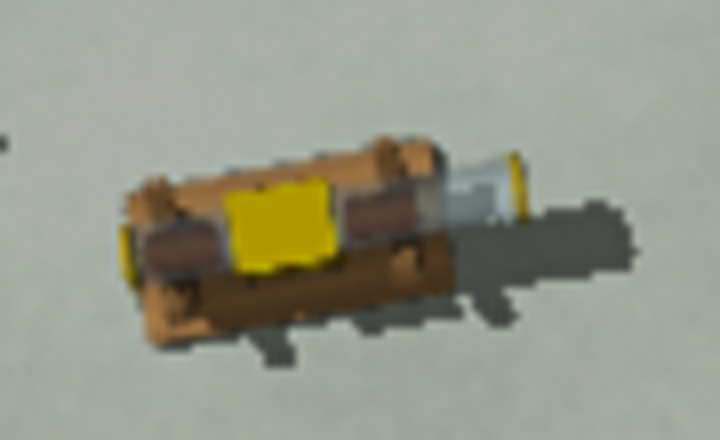

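View pics/sidec.png

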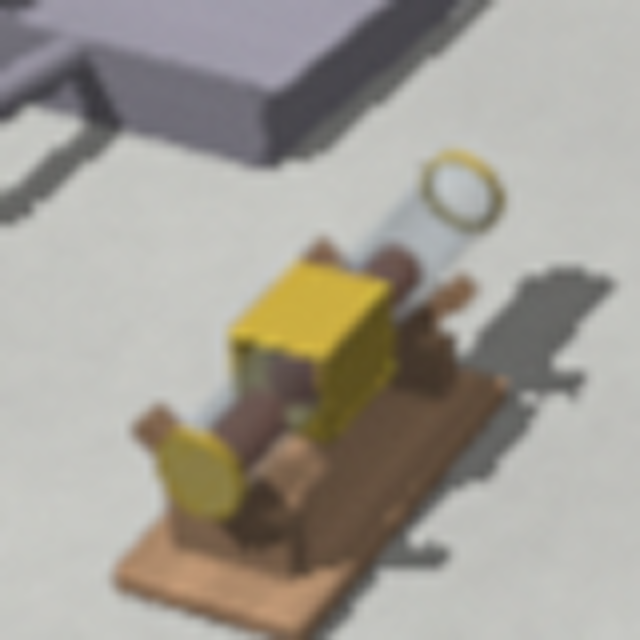

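The tube axis points 10° off −y, towards +x, and its origin is at about (0.506, 0.226). The plugs sit at about −46, 0 and +47 mm along the tube. The planter centre is at about (0.557, −0.169). First move: turn the tool −80.5°, then travel to above the tube.

```bash
R='0,0,0,0,0,-0.028,-1'
python3 -m jog '[0,0,0,0,0,-0.028,-1, 0,0,0,0,0,-0.028,-1, 0,0,0,0,0,-0.028,-1, 0,0,0,0,0,-0.028,-1, 0,0,0,0,0,-0.028,-1, 0,0,0,0,0,-0.028,-1, 0,0,0,0,0,-0.028,-1, 0,0,0,0,0,-0.028,-1]'
python3 -m jog '[0,0,0,0,0,-0.028,-1, 0,0,0,0,0,-0.028,-1, 0,0,0,0,0,-0.028,-1, 0,0,0,0,0,-0.028,-1, 0,0,0,0,0,-0.028,-1, 0,0,0,0,0,-0.028,-1, 0,0,0,0,0,-0.028,-1, 0,0,0,0,0,-0.028,-1]'
python3 -m jog '[0.2,0.12,0,0,0,0,-1, 0.2,0.12,0,0,0,0,-1, 0.2,0.12,0,0,0,0,-1, 0.2,0.12,0,0,0,0,-1, 0.2,0.12,0,0,0,0,-1, 0.2,0.12,0,0,0,0,-1, 0.2,0.12,0,0,0,0,-1, 0.2,0.12,0,0,0,0,-1]'
```

```text
time_s: 2.17
ee_pos: [0.2005, -0.5655, 0.3026]
eef_rot: [[0.499, 0.867, -0.0], [0.867, -0.499, 0.0], [0.0, -0.0, -1.0]]
force: [-0.2, -0.6, -0.1]
opening: 0.0875
gripper_force: 0.0
time_s: 2.83
ee_pos: [0.2005, -0.5655, 0.3026]
eef_rot: [[-0.181, 0.984, -0.0], [0.984, 0.181, 0.0], [0.0, -0.0, -1.0]]
force: [-1.1, 0.1, -0.6]
opening: 0.0881
gripper_force: 0.0
time_s: 3.5
ee_pos: [0.3002, -0.3023, 0.3028]
eef_rot: [[-0.176, 0.984, 0.0], [0.984, 0.176, -0.0], [-0.0, 0.0, -1.0]]
force: [1.2, 0.3, 0.3]
opening: 0.0879
gripper_force: 0.0
```

```bash
python3 -m jog '[0.2,0.12,0,0,0,0,-1, 0.2,0.12,0,0,0,0,-1, 0.2,0.12,0,0,0,0,-1, 0.2,0.12,0,0,0,0,-1, 0.2,0.12,0,0,0,0,-1, 0.2,0.12,0,0,0,0,-1, 0.2,0.12,0,0,0,0,-1, 0.2,0.12,0,0,0,0,-1]'
python3 -m jog '[0.2,0.12,0,0,0,0,-1, 0.2,0.12,0,0,0,0,-1, 0.2,0.12,0,0,0,0,-1, 0.2,0.12,0,0,0,0,-1, 0.2,0.12,0,0,0,0,-1, 0.2,0.12,0,0,0,0,-1, 0.2,0.12,0,0,0,0,-1, 0,0,0,0,0,0,-1]'
python3 - <<'E'
from h import *
s=env.get_state();R=np.array(s['eef_rot']);p=np.array(s['ee_pos'])
print(p,s['joint_pos'],(R.T@(np.array([.506,.226,.126])-p)/.15).round(3),np.degrees(np.arctan2(R[1,0],R[0,0])))
E
```

```text
time_s: 4.17
ee_pos: [0.3996, -0.0405, 0.303]
eef_rot: [[-0.176, 0.984, 0.001], [0.984, 0.176, -0.0], [-0.0, 0.001, -1.0]]
force: [0.7, -0.8, -0.7]
opening: 0.088
gripper_force: 0.0
time_s: 4.83
ee_pos: [0.4886, 0.1917, 0.303]
eef_rot: [[-0.18, 0.984, 0.003], [0.984, 0.18, 0.003], [0.003, 0.004, -1.0]]
force: [0.7, 0.2, -0.3]
opening: 0.0876
gripper_force: 0.0
[0.48857064 0.19174085 0.30304063] [13.80383597 14.25351022 95.85099279  0.14817866 69.6796136   3.40134941] [0.201 0.151 1.181] 100.35156470566889
```

```bash
python3 -m jog '[0.1,0.08,0,0,0,0,-1, 0.1,0.07,0,0,0,0,-1, 0,0,0.1,0,0,0,-1, 0,0,0.15,0,0,0,-1, 0,0,0.15,0,0,0,-1, 0,0,0.15,0,0,0,-1, 0,0,0,0,0,0,-1, 0,0,0,0,0,0,-1]'
python3 - <<'E'
from h import *
s=env.get_state();R=np.array(s['eef_rot']);p=np.array(s['ee_pos'])
print(p,(R.T@(np.array([.506,.226,.126])-p)/.15).round(3),np.degrees(np.arctan2(R[1,0],R[0,0])),s['force'])
snap('side','s1.png')
im=cv2.imread('pics/s1.png')[150:290,150:300];cv2.imwrite('pics/s1c.png',cv2.resize(im,None,fx=4,fy=4,interpolation=cv2.INTER_CUBIC))
E
```

```text
time_s: 5.5
ee_pos: [0.5022, 0.2196, 0.2195]
eef_rot: [[-0.176, 0.984, -0.003], [0.984, 0.176, -0.001], [-0.0, -0.003, -1.0]]
force: [-0.2, 0.7, 0.4]
opening: 0.088
gripper_force: 0.0
[0.50224725 0.21960352 0.2195072 ] [0.038 0.034 0.623] 100.15185921784098 [-0.18841416  0.72242588  0.39137876]
```

View pics/s1c.png

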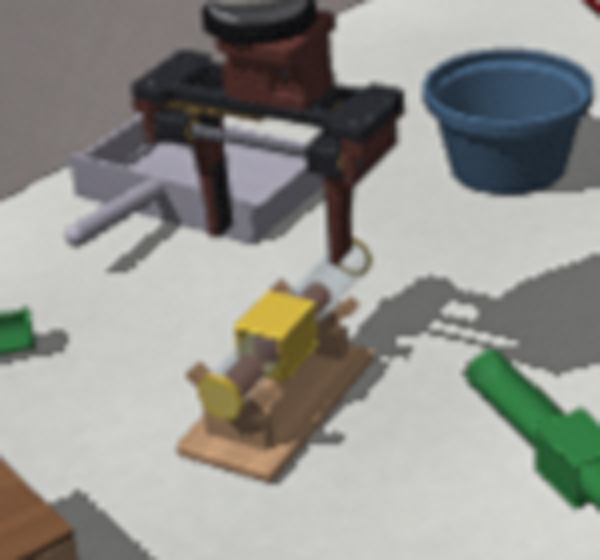

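In the crop, the open fingers straddle the tube line above the yellow collar, which is at (277,335). So I go down and grip.

```bash
python3 -m jog '[0.02,0.02,0,0,0,0,-1, 0.018,0.014,0,0,0,0,-1, 0,0,0.12,0,0,0,-1, 0,0,0.15,0,0,0,-1, 0,0,0.15,0,0,0,-1, 0,0,0.13,0,0,0,-1, 0,0,0.07,0,0,0,-1, 0,0,0,0,0,0,-1]'
python3 -m jog '[0,0,0,0,0,0,-1, 0,0,0,0,0,0,1, 0,0,0,0,0,0,1, 0,0,0,0,0,0,1, 0,0,0,0,0,0,1, 0,0,0,0,0,0,1, 0,0,0,0,0,0,1, 0,0,0,0,0,0,1]' 30
```

```text
time_s: 6.22
ee_pos: [0.5065, 0.2268, 0.1259]
eef_rot: [[-0.177, 0.984, -0.002], [0.984, 0.177, -0.001], [-0.0, -0.002, -1.0]]
force: [0.5, 0.0, 0.4]
opening: 0.0877
gripper_force: 0.0
time_s: 6.88
ee_pos: [0.5071, 0.2268, 0.1274]
eef_rot: [[-0.176, 0.984, 0.0], [0.984, 0.176, 0.0], [0.0, 0.0, -1.0]]
force: [0.1, 0.0, -0.2]
opening: 0.0449
gripper_force: 0.0
```

```bash
python3 -m jog '[0,0,0,0,0,0,1, 0,0,0,0,0,0,1, 0,0,0,0,0,0,1, 0,0,0,0,0,0,1, 0,0,0,0,0,0,1, 0,0,0,0,0,0,1, 0,0,0,0,0,0,1, 0,0,0,0,0,0,1]'
python3 -m jog '[0,0,-0.04,0,0,0,1, 0,0,-0.08,0,0,0,1, 0,0,-0.12,0,0,0,1, 0,0,-0.15,0,0,0,1, 0,0,-0.15,0,0,0,1, 0,0,-0.15,0,0,0,1, 0,0,-0.12,0,0,0,1, 0,0,-0.06,0,0,0,1]'
python3 - <<'E'
from h import *
s=env.get_state();print(s['torque'],s['joint_pos'],s['force'])
R=np.array(s['eef_rot']);p=np.array(s['ee_pos'])
u=np.array([.174,-.985,0])
t=np.array([.557,-.169,0])-.115*u; t[2]=.30
print(t,R.T@(t-p)/.15)
E
```

```text
time_s: 7.55
ee_pos: [0.507, 0.2268, 0.1272]
eef_rot: [[-0.176, 0.984, -0.0], [0.984, 0.176, 0.0], [0.0, -0.0, -1.0]]
force: [-1.4, -0.7, 2.9]
opening: 0.0402
gripper_force: 30.0
time_s: 8.22
ee_pos: [0.508, 0.2271, 0.2601]
eef_rot: [[-0.177, 0.984, 0.003], [0.984, 0.177, 0.001], [0.0, 0.003, -1.0]]
force: [0.6, 0.2, -2.3]
opening: 0.0399
gripper_force: 30.0
[-0.05221435 -0.12177824  0.02706825] [1.69731139e+01 1.93802706e+01 9.50608321e+01 9.35148204e-04
 6.53655485e+01 6.78380043e+00] [ 0.58318206  0.23791723 -2.29324516]
[ 0.53699  -0.055725  0.3     ] [-1.88976289 -0.14212406 -0.26739065]
```

```bash
python3 -m jog '[-0.03,-0.01,0,0,0,0,1, -0.06,-0.01,0,0,0,0,1, -0.09,-0.01,0,0,0,0,1, -0.12,-0.01,0,0,0,0,1, -0.15,-0.01,0,0,0,0,1, -0.17,-0.01,0,0,0,0,1, -0.17,-0.01,0,0,0,0,1, -0.17,-0.01,0,0,0,0,1]'
python3 -m jog '[-0.17,-0.01,0,0,0,0,1, -0.17,-0.01,0,0,0,0,1, -0.16,-0.01,0,0,0,0,1, -0.14,-0.01,0,0,0,0,1, -0.12,-0.01,0,0,0,0,1, -0.09,-0.01,0,0,0,0,1, -0.06,0,0,0,0,0,1, -0.03,0,0,0,0,0,1]'
python3 -m jog '[-0.01,0,0.02,0,0,0,1, 0,0,0.03,0,0,0,1, 0,0,0.03,0,0,0,1, 0,0,0.03,0,0,0,1, 0,0,0.02,0,0,0,1, 0,0,0,0,0,0,1, 0,0,0,0,0,0,1, 0,0,0,0,0,0,1]'
cat >>h.py <<'E'
def rep(fn=None,c='side'):
    s=env.get_state();R=np.array(s['eef_rot']);p=np.array(s['ee_pos'])
    m=p+.061*R[:,2]-.12*R[:,0]; o=p+.061*R[:,2]
    print('tcp',p.round(4),'mouth',m.round(4),'tilt',np.degrees(np.arcsin(R[2,0])).round(2),'tqy',(R.T@np.array(s['torque']))[1].round(4),'q',np.round(s['joint_pos'],1),'F',np.round(s['force'],1))
    mod=env.camera_model(c);K=np.array(mod['K']);A=np.array(mod['attitude']);oo=np.array(mod['origin'])
    pr=lambda P:(lambda q:(K@q/q[2])[:2])(A.T@(P-oo))
    im,d=env.camera(c)
    # strip along tube axis from -80 to 120 mm, 3 mm below axis; +-10 mm across image
    dwn=R[:,2]
    src=np.float32([pr(o-R[:,0]*a+dwn*b) for a,b in((-.08,-.017),(.13,-.017),(.13,.017),(-.08,.017))])
    H=cv2.getPerspectiveTransform(src,np.float32([[0,0],[630,0],[630,102],[0,102]]))
    st=cv2.warpPerspective(im,H,(630,102),flags=cv2.INTER_CUBIC)
    row=st[40:85].astype(float).mean(0); # redness vs glass
    rr=row[:,0]-row[:,2]
    print('redness per 10mm from -80:',rr.reshape(21,30).mean(1).round(0).astype(int).tolist())
    print('bright  per 10mm from -80:',row.mean(1).reshape(21,30).mean(1).round(0).astype(int).tolist())
    if fn:
        u,v=pr(o).astype(int); cr=im[max(v-60,0):v+60,max(u-70,0):u+70]
        cr=cv2.resize(cr,(630,540),interpolation=cv2.INTER_CUBIC)[:490]
        cv2.imwrite('pics/'+fn,np.vstack([st,cr])[...,::-1])
E
python3 -c "
from h import *
rep('s2.png')"
```

```text
time_s: 8.88
ee_pos: [0.5195, 0.0805, 0.256]
eef_rot: [[-0.176, 0.984, -0.003], [0.984, 0.176, -0.0], [0.0, -0.003, -1.0]]
force: [0.8, -0.2, -2.4]
opening: 0.0398
gripper_force: 30.0
time_s: 9.55
ee_pos: [0.5362, -0.0589, 0.2568]
eef_rot: [[-0.175, 0.985, -0.002], [0.985, 0.175, 0.0], [0.001, -0.001, -1.0]]
force: [-1.2, -0.0, -2.3]
opening: 0.04
gripper_force: 30.0
time_s: 10.22
ee_pos: [0.5371, -0.0587, 0.2382]
eef_rot: [[-0.177, 0.984, 0.0], [0.984, 0.177, 0.0], [0.0, 0.0, -1.0]]
force: [-1.0, 1.2, -1.5]
opening: 0.0397
gripper_force: 30.0
tcp [ 0.5371 -0.0587  0.2382] mouth [ 0.5584 -0.1768  0.1772] tilt 0.0 tqy 0.0081 q [-13.6  19.7  98.3   0.   62.  -23.8] F [-1.   1.2 -1.5]
redness per 10mm from -80: [88, 88, 72, 37, 28, 25, 21, 35, 73, 121, 138, 103, 49, 31, 29, 19, 11, 6, -1, -4, -4]
bright  per 10mm from -80: [115, 119, 115, 100, 96, 92, 87, 93, 115, 143, 148, 115, 66, 50, 44, 38, 75, 138, 185, 196, 190]
```

View pics/s2.png

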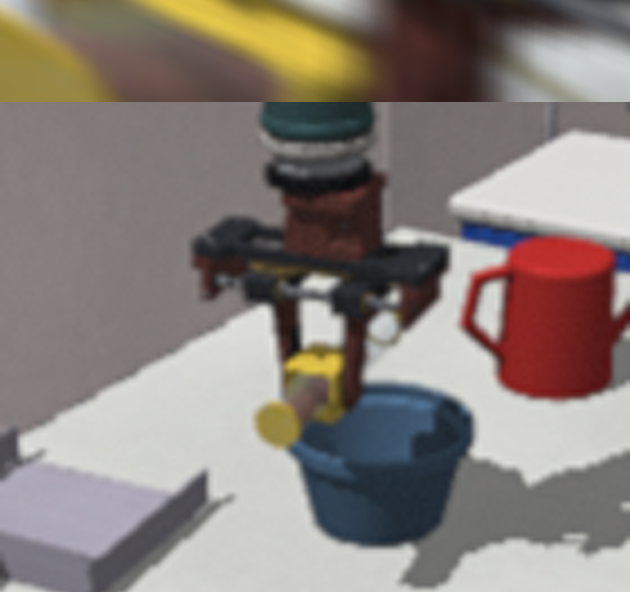

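The side camera looks nearly along the tube, since the closed end is at (278,425) and hides the rest. I yaw the tube 60° so that camera sees it broadside, with the mouth still over the planter.

```bash
python3 -m jog '[-0.02,0.03,0,0,0,0.006,1, -0.04,0.06,0,0,0,0.012,1, -0.07,0.09,0,0,0,0.016,1, -0.06,0.11,0,0,0,0.02,1, -0.05,0.12,0,0,0,0.02,1, -0.03,0.11,0,0,0,0.02,1, -0.01,0.08,0,0,0,0.02,1, 0,0.05,0,0,0,0.02,1]'
python3 -m jog '[0,0.02,0,0,0,0.02,1, 0,0,0,0,0,0.025,1, 0,0,0,0,0,0.025,1, 0,0,0,0,0,0.025,1, 0,0,0,0,0,0.025,1, 0,0,0,0,0,0.025,1, 0,0,0,0,0,0.025,1, 0,0,0,0,0,0.02,1]'
python3 -m jog '[0,0,0,0,0,0.01,1, 0,0,0,0,0,0.005,1, 0,0,0,0,0,0,1, 0,0,0,0,0,0,1, 0,0,0,0,0,0,1, 0,0,0,0,0,0,1, 0,0,0,0,0,0,1, 0,0,0,0,0,0,1]'
python3 -c "
from h import *
rep('s3.png')"
```

```text
time_s: 10.93
ee_pos: [0.639, -0.1002, 0.2383]
eef_rot: [[0.246, 0.969, 0.002], [0.969, -0.246, -0.0], [0.0, 0.002, -1.0]]
force: [0.3, -0.6, -2.3]
opening: 0.0399
gripper_force: 30.0
time_s: 11.6
ee_pos: [0.6403, -0.1002, 0.2382]
eef_rot: [[0.748, 0.663, 0.0], [0.663, -0.748, -0.0], [0.0, 0.0, -1.0]]
force: [-0.2, -0.1, -2.6]
opening: 0.0401
gripper_force: 30.0
time_s: 12.27
ee_pos: [0.6399, -0.0999, 0.2382]
eef_rot: [[0.775, 0.631, 0.0], [0.631, -0.775, 0.0], [0.0, -0.0, -1.0]]
force: [-0.4, 0.8, -2.5]
opening: 0.0399
gripper_force: 30.0
tcp [ 0.6399 -0.0999  0.2382] mouth [ 0.5468 -0.1757  0.1772] tilt 0.0 tqy 0.013 q [-15.   27.8  84.4   0.   67.8  35.9] F [-0.4  0.8 -2.5]
redness per 10mm from -80: [48, 20, 24, 24, 6, 15, 81, 31, 25, 51, 34, 21, 22, 23, 9, -9, -9, -9, -10, 31, 31]
bright  per 10mm from -80: [130, 102, 98, 97, 132, 147, 90, 46, 40, 59, 94, 107, 104, 104, 139, 189, 188, 188, 188, 155, 191]
```

View pics/s3.png

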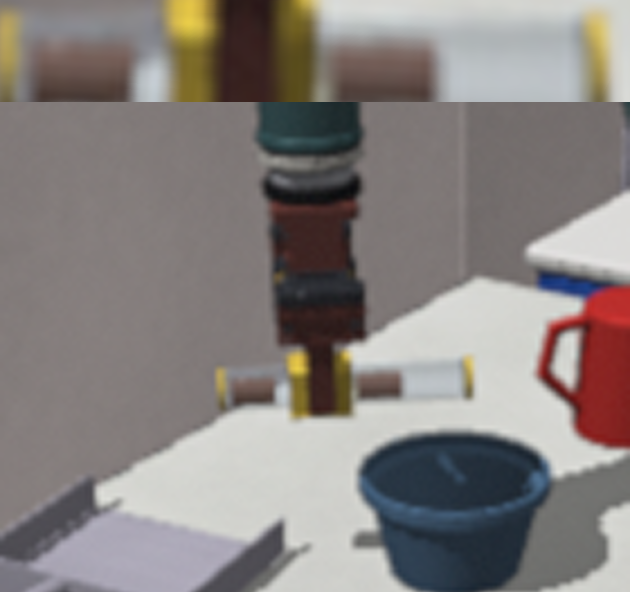

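The tube is now broadside to the camera. In the strip, plug1 spans columns 330–435 (+30 to +65 mm), plug3 is at −69 to −36 mm and the mouth is at 600 (+120 mm). The mouth is over the planter, so I begin tilting and track plug1's front edge.

```bash
cat >>h.py <<'E'
def look(fn=None):
    c='side';s=env.get_state();R=np.array(s['eef_rot']);p=np.array(s['ee_pos'])
    o=p+.061*R[:,2];m=o-.12*R[:,0]
    mod=env.camera_model(c);K=np.array(mod['K']);A=np.array(mod['attitude']);oo=np.array(mod['origin'])
    pr=lambda P:(lambda q:(K@q/q[2])[:2])(A.T@(P-oo))
    im,d=env.camera(c)
    src=np.float32([pr(o-R[:,0]*a+R[:,2]*b) for a,b in((-.08,-.017),(.13,-.017),(.13,.017),(-.08,.017))])
    H=cv2.getPerspectiveTransform(src,np.float32([[0,0],[630,0],[630,102],[0,102]]))
    st=cv2.warpPerspective(im,H,(630,102),flags=cv2.INTER_CUBIC)
    row=st[48:85].astype(float).mean(0);rr=row[:,0]-row[:,2]; x=np.arange(630)/3-80
    k=(rr>6).astype(np.uint8); seg=np.flatnonzero(np.diff(np.r_[0,k,0])).reshape(-1,2)
    print('tilt',np.degrees(np.arcsin(R[2,0])).round(1),'mouth',m.round(3),'red segs mm',[(round(a/3-80),round(b/3-80)) for a,b in seg if b-a>9])
    if fn:
        u,v=pr(o).astype(int); cr=im[max(v-60,0):v+60,max(u-50,0):u+90]
        cr=cv2.resize(cr,(630,540),interpolation=cv2.INTER_CUBIC)[:490]
        cv2.imwrite('pics/'+fn,np.vstack([st,cr])[...,::-1])
E
python3 -c "
from h import *
look()"
python3 -m jog '[0,0,0,0,0.01,0,1, 0,0,0,0,0.01,0,1, 0,0,0,0,0.01,0,1, 0,0,0,0,0.01,0,1, 0,0,0,0,0.01,0,1, 0,0,0,0,0.01,0,1, 0,0,0,0,0.01,0,1, 0,0,0,0,0.01,0,1]' |head -1
python3 -c "
from h import *
look()"
```

```text
tilt 0.0 mouth [ 0.547 -0.176  0.177] red segs mm [(-80, -35), (-25, 66), (114, 127)]
time_s: 13.03
tilt 14.5 mouth [ 0.562 -0.164  0.149] red segs mm [(-80, -33), (-25, 67), (114, 128)]
```

```bash
python3 -m jog '[0,0,0,0,0.008,0,1, 0,0,0,0,0,0,1, 0,0,0,0,0,0,1, 0,0,0,0,0,0,1, 0,0,0,0,0,0,1, 0,0,0,0,0,0,1, 0,0,0,0,0,0,1, 0,0,0,0,0,0,1]' |head -1
python3 -c "
from h import *
look()"
```

```text
time_s: 13.75
tilt 15.8 mouth [ 0.563 -0.162  0.147] red segs mm [(-80, -33), (-26, 68), (113, 129)]
```

```bash
python3 -m jog '[0,0,0,0,0.006,0,1, 0,0,0,0,0,0,1, 0,0,0,0,0,0,1, 0,0,0,0,0,0,1, 0,0,0,0,0,0,1, 0,0,0,0,0,0,1, 0,0,0,0,0,0,1, 0,0,0,0,0,0,1]' |head -1
python3 -c "
from h import *
look()"
```

```text
time_s: 14.47
tilt 16.9 mouth [ 0.565 -0.161  0.145] red segs mm [(-80, -33), (-26, 69), (114, 129)]
```

```bash
python3 -m jog '[0,0,0,0,0.006,0,1, 0,0,0,0,0,0,1, 0,0,0,0,0,0,1, 0,0,0,0,0,0,1, 0,0,0,0,0,0,1, 0,0,0,0,0,0,1, 0,0,0,0,0,0,1, 0,0,0,0,0,0,1]' |head -1
python3 -c "
from h import *
look()"
```

```text
time_s: 15.18
tilt 18.0 mouth [ 0.566 -0.16   0.143] red segs mm [(-80, -33), (-26, 69), (113, 128)]
```

```bash
python3 -m jog '[0,0,0,0,0.003,0,1, 0,0,0,0,0,0,1, 0,0,0,0,0,0,1, 0,0,0,0,0,0,1, 0,0,0,0,0,0,1, 0,0,0,0,0,0,1, 0,0,0,0,0,0,1, 0,0,0,0,0,0,1]' |head -1
python3 -c "
from h import *
look()"
```

```text
time_s: 15.9
tilt 18.5 mouth [ 0.567 -0.16   0.142] red segs mm [(-80, -32), (-26, 69), (114, 128)]
```

```bash
python3 -m jog '[0,0,0,0,0.006,0,1, 0,0,0,0,0,0,1, 0,0,0,0,0,0,1, 0,0,0,0,0,0,1, 0,0,0,0,0,0,1, 0,0,0,0,0,0,1, 0,0,0,0,0,0,1, 0,0,0,0,0,0,1]' |head -1
python3 -c "
from h import *
look()"
```

```text
time_s: 16.62
tilt 19.6 mouth [ 0.568 -0.158  0.14 ] red segs mm [(-80, -32), (-26, 70), (114, 129)]
```

```bash
python3 -c "
from h import *
look()"
```

```text
tilt 19.6 mouth [ 0.568 -0.158  0.14 ] red segs mm [(-80, -32), (-26, 70), (114, 129)]
```

```bash
python3 -m jog '[0,0,0,0,0.006,0,1, 0,0,0,0,0,0,1, 0,0,0,0,0,0,1, 0,0,0,0,0,0,1, 0,0,0,0,0,0,1, 0,0,0,0,0,0,1, 0,0,0,0,0,0,1, 0,0,0,0,0,0,1]' |head -1
python3 -c "
from h import *
look()"
```

```text
time_s: 17.38
tilt 20.7 mouth [ 0.57  -0.157  0.139] red segs mm [(-80, -31), (-26, 70), (113, 129)]
```

```bash
python3 -m jog '[0,0,0,0,0.006,0,1, 0,0,0,0,0,0,1, 0,0,0,0,0,0,1, 0,0,0,0,0,0,1, 0,0,0,0,0,0,1, 0,0,0,0,0,0,1, 0,0,0,0,0,0,1, 0,0,0,0,0,0,1]' |head -1
python3 -c "
from h import *
look()"
```

```text
time_s: 18.1
tilt 21.8 mouth [ 0.571 -0.156  0.137] red segs mm [(-80, -70), (-68, -31), (-26, 72), (113, 129)]
```

```bash
python3 -m jog '[0,0,0,0,0.004,0,1, 0,0,0,0,0,0,1, 0,0,0,0,0,0,1, 0,0,0,0,0,0,1, 0,0,0,0,0,0,1, 0,0,0,0,0,0,1, 0,0,0,0,0,0,1, 0,0,0,0,0,0,1]' |head -1
python3 -c "
from h import *
look('s4.png')"
```

```text
time_s: 18.82
tilt 22.5 mouth [ 0.572 -0.155  0.136] red segs mm [(-80, -69), (-68, -30), (-26, 31), (34, 73), (113, 128)]
```

View pics/s4.png

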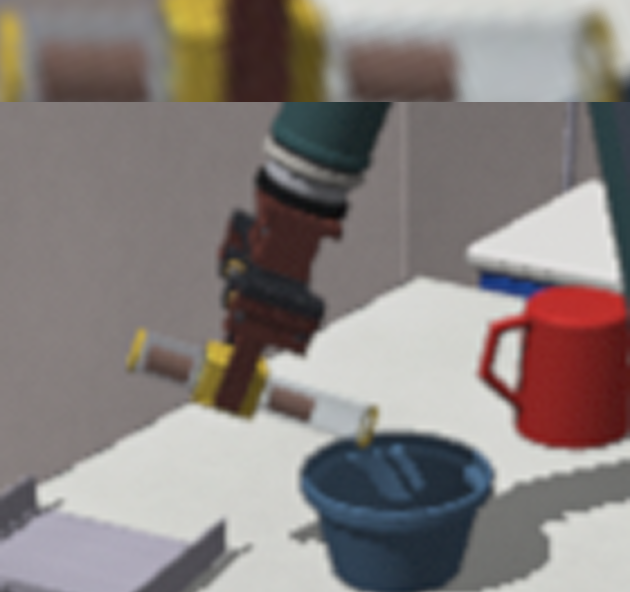

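Plug1 has begun to creep; its front is at about +73 mm (strip column 455) and the mouth hangs inside the planter's rim. I tilt on, gently.

```bash
python3 -m jog '[0,0,0,0,0.006,0,1, 0,0,0,0,0,0,1, 0,0,0,0,0,0,1, 0,0,0,0,0,0,1, 0,0,0,0,0,0,1, 0,0,0,0,0,0,1, 0,0,0,0,0,0,1, 0,0,0,0,0,0,1]' |head -1
python3 -c "
from h import *
look()"
```

```text
time_s: 19.53
tilt 23.6 mouth [ 0.574 -0.154  0.134] red segs mm [(-80, -70), (-55, 39), (50, 87), (113, 129)]
```

```bash
python3 -m jog '[0,0,0,0,-0.004,0,1, 0,0,0,0,0,0,1, 0,0,0,0,0,0,1, 0,0,0,0,0,0,1, 0,0,0,0,-0.003,0,1, 0,0,0,0,-0.003,0,1, 0,0,0,0,0,0,1, 0,0,0,0,0,0,1]' |head -1
python3 -c "
from h import *
look()"
```

```text
time_s: 20.25
tilt 21.8 mouth [ 0.571 -0.156  0.137] red segs mm [(-80, -71), (-51, 43), (54, 92), (113, 128)]
```

```bash
python3 -m jog '[0,0,0,0,0.01,0,1, 0,0,0,0,0,0,1, 0,0,0,0,0,0,1, 0,0,0,0,0,0,1, 0,0,0,0,0,0,1, 0,0,0,0,0,0,1, 0,0,0,0,-0.005,0,1, 0,0,0,0,-0.005,0,1]' |head -1
python3 -c "
from h import *
look()"
```

```text
time_s: 20.97
tilt 21.7 mouth [ 0.571 -0.156  0.137] red segs mm [(-80, -70), (-37, 61), (74, 129)]
```

```bash
python3 -m jog '[0,0,0,0,0,0,1, 0,0,0,0,0,0,1, 0,0,0,0,0.01,0,1, 0,0,0,0,0,0,1, 0,0,0,0,0,0,1, 0,0,0,0,0,0,1, 0,0,0,0,-0.005,0,1, 0,0,0,0,-0.005,0,1]' |head -1
python3 -c "
from h import *
look()"
```

```text
time_s: 21.68
tilt 21.7 mouth [ 0.571 -0.156  0.137] red segs mm [(-80, -70), (-26, 31), (37, 75), (89, 129)]
```

```bash
python3 -m jog '[0,0,0,0,0,0,1, 0,0,0,0,0,0,1, 0,0,0,0,0.01,0,1, 0,0,0,0,0,0,1, 0,0,0,0,0,0,1, 0,0,0,0,0,0,1, 0,0,0,0,-0.005,0,1, 0,0,0,0,-0.005,0,1]' |head -1
python3 -c "
from h import *
look('s5.png')"
```

```text
time_s: 22.4
tilt 21.7 mouth [ 0.571 -0.156  0.137] red segs mm [(-80, -70), (-26, 30), (51, 88), (113, 129)]
```

View pics/s5.png

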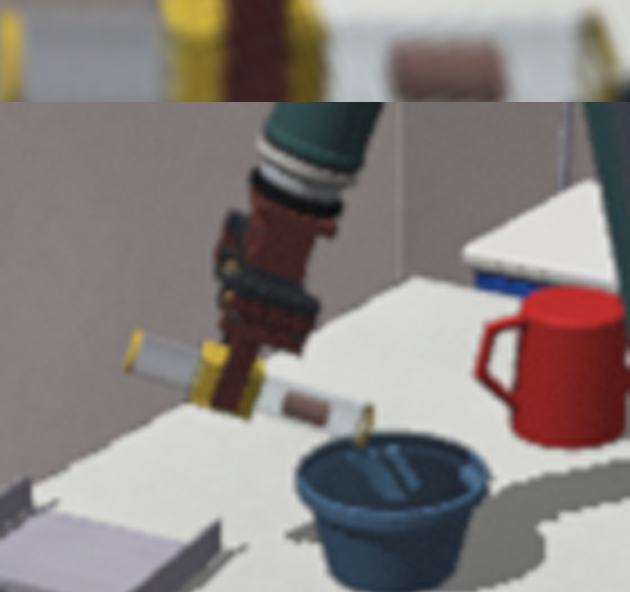

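Plug1 has left the tube. Plug2 stays at +51 to +88 mm and plug3 is hidden by the collar. I level the tube at once, raise it, and yaw back.

```bash
python3 -m jog '[0,0,0,0,-0.015,0,1, 0,0,0,0,-0.015,0,1, 0,0,0,0,-0.016,0,1, 0,0,0,0,-0.015,0,1, 0,0,0,0,-0.015,0,1, 0,0,0,0,-0.015,0,1, 0,0,0,0,-0.015,0,1, 0,0,0,0,-0.014,0,1]'
python3 -m jog '[0,0,-0.02,0,0,0,1, 0,0,-0.03,0,0,-0.01,1, 0,0,-0.03,0,0,-0.02,1, 0,0,-0.03,0,0,-0.025,1, 0,0,-0.02,0,0,-0.025,1, 0,0,-0.01,0,0,-0.025,1, 0,0,0,0,0,-0.025,1, 0,0,0,0,0,-0.025,1]' 
python3 -m jog '[0,0,0,0,0,-0.025,1, 0,0,0,0,0,-0.025,1, 0,0,0,0,0,-0.025,1, 0,0,0,0,0,-0.025,1, 0,0,0,0,0,-0.025,1, 0,0,0,0,0,-0.025,1, 0,0,0,0,0,-0.02,1, 0,0,0,0,0,-0.01,1]'
python3 - <<'E'
from h import *
look()
s=env.get_state();R=np.array(s['eef_rot']);p=np.array(s['ee_pos'])
print(p,R.round(3).tolist(),(R.T@(np.array([.507,.2268,.24])-p)/.15).round(3),np.degrees(np.arctan2(R[1,0],R[0,0])))
E
```

```text
time_s: 23.12
ee_pos: [0.6404, -0.0997, 0.2386]
eef_rot: [[0.776, 0.631, 0.001], [0.631, -0.776, -0.0], [0.001, 0.001, -1.0]]
force: [-0.2, 0.3, -1.8]
opening: 0.0399
gripper_force: 30.0
time_s: 23.78
ee_pos: [0.64, -0.0999, 0.2597]
eef_rot: [[0.386, 0.922, 0.004], [0.922, -0.387, 0.003], [0.004, 0.003, -1.0]]
force: [0.9, -0.0, -1.6]
opening: 0.0398
gripper_force: 30.0
time_s: 24.45
ee_pos: [0.6399, -0.0999, 0.2595]
eef_rot: [[-0.167, 0.986, 0.004], [0.986, 0.167, 0.003], [0.002, 0.004, -1.0]]
force: [-0.8, -0.5, -2.6]
opening: 0.0402
gripper_force: 30.0
tilt 0.1 mouth [ 0.66  -0.218  0.198] red segs mm [(-80, 105)]
[ 0.63987344 -0.09993339  0.25947718] [[-0.168, 0.986, 0.004], [0.986, 0.168, 0.003], [0.002, 0.004, -1.0]] [ 2.296 -0.509  0.133] 99.65285769998255
```

```bash
python3 -m jog '[0.02,-0.01,0,0,0,0,1, 0.05,-0.02,0,0,0,0,1, 0.08,-0.03,0,0,0,0,1, 0.11,-0.03,0,0,0,0,1, 0.13,-0.03,0,0,0,0,1, 0.13,-0.03,0,0,0,0,1, 0.13,-0.03,0,0,0,0,1, 0.13,-0.03,0,0,0,0,1]' |head -2
python3 -m jog '[0.13,-0.03,0,0,0,0,1, 0.13,-0.03,0,0,0,0,1, 0.13,-0.03,0,0,0,0,1, 0.13,-0.03,0,0,0,0,1, 0.13,-0.03,0,0,0,0,1, 0.13,-0.03,0,0,0,0,1, 0.13,-0.02,0,0,0,0,1, 0.13,-0.02,0,0,0,0,1]' |head -2
python3 -m jog '[0.12,-0.02,0,0,0,0,1, 0.10,-0.02,0,0,0,0,1, 0.08,-0.02,0,0,0,0,1, 0.06,-0.01,0,0,0,0,1, 0.05,-0.01,0,0,0,0,1, 0.04,0,0,0,0,0,1, 0.02,0,0,0,0,0,1, 0,0,0,0,0,0,1]'
python3 - <<'E'
from h import *
look()
s=env.get_state();R=np.array(s['eef_rot']);p=np.array(s['ee_pos'])
print(p,(R.T@(np.array([.507,.2268,.1272])-p)/.15).round(3),np.degrees(np.arctan2(R[1,0],R[0,0])))
im,d=snap('top'); cv2.imwrite('pics/t5.png',cv2.resize(im[140:240,160:330,::-1],None,fx=4,fy=4,interpolation=cv2.INTER_CUBIC))
E
```

```text
time_s: 25.17
ee_pos: [0.588, 0.0126, 0.2593]
time_s: 25.83
ee_pos: [0.5294, 0.1608, 0.2596]
time_s: 26.5
ee_pos: [0.5081, 0.2267, 0.2595]
eef_rot: [[-0.164, 0.986, 0.003], [0.986, 0.164, 0.002], [0.002, 0.003, -1.0]]
force: [-0.3, -1.0, -2.2]
opening: 0.0397
gripper_force: 30.0
tilt 0.1 mouth [0.528 0.108 0.198] red segs mm [(-80, -57), (-51, 130)]
[0.50822434 0.22625783 0.25952044] [ 0.004 -0.01   0.882] 99.44519050365544
```

View pics/t5.png

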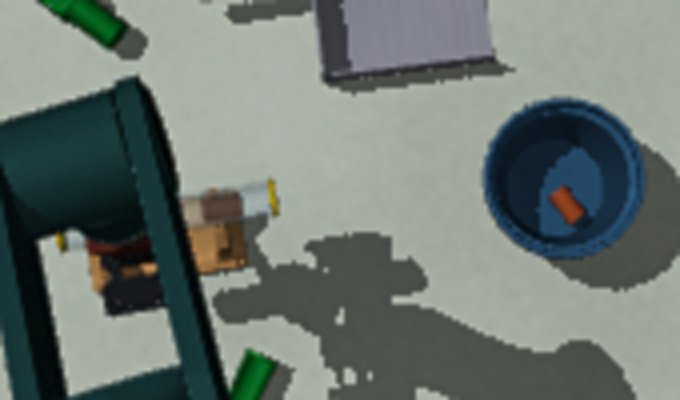

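The picture shows one plug in the planter at (567,204), plug2 still in the tube at (222,206), and the tube over its cradle. I lower it.

```bash
python3 -m jog '[0.004,-0.005,0.02,0,0,-0.004,1, 0,-0.005,0.07,0,0,0,1, 0,0,0.13,0,0,0,1, 0,0,0.17,0,0,0,1, 0,0,0.17,0,0,0,1, 0,0,0.13,0,0,0,1, 0,0,0.08,0,0,0,1, 0,0,0.05,0,0,0,1]'
python3 -m jog '[0,0,0.03,0,0,0,1, 0,0,0.02,0,0,0,1, 0,0,0.01,0,0,0,1, 0,0,0,0,0,0,1, 0,0,0,0,0,0,1, 0,0,0,0,0,0,1, 0,0,0,0,0,0,1, 0,0,0,0,0,0,1]'
```

```text
time_s: 27.27
ee_pos: [0.5054, 0.2261, 0.1339]
eef_rot: [[-0.176, 0.984, -0.001], [0.984, 0.176, 0.001], [0.001, -0.001, -1.0]]
force: [0.1, -0.2, -1.3]
opening: 0.04
gripper_force: 30.0
time_s: 27.93
ee_pos: [0.507, 0.227, 0.1279]
eef_rot: [[-0.177, 0.984, 0.003], [0.984, 0.177, 0.002], [0.002, 0.004, -1.0]]
force: [-0.6, -0.4, -3.0]
opening: 0.0396
gripper_force: 30.0
```

```bash
python3 -m jog '[0,0,0.005,0,0,0,1, 0,0,0,0,0,0,1, 0,0,0,0,0,0,1, 0,0,0,0,0,0,0.4, 0,0,0,0,0,0,0, 0,0,0,0,0,0,-1, 0,0,0,0,0,0,-1, 0,0,0,0,0,0,-1]'
python3 -m jog '[0,0,0,0,0,0,-1, 0,0,0,0,0,0,-1, 0,0,0,0,0,0,-1, 0,0,0,0,0,0,-1, 0,0,0,0,0,0,-1, 0,0,0,0,0,0,-1, 0,0,0,0,0,0,-1, 0,0,0,0,0,0,-1]'
```

```text
time_s: 28.6
ee_pos: [0.5068, 0.227, 0.1267]
eef_rot: [[-0.177, 0.984, 0.003], [0.984, 0.177, 0.002], [0.002, 0.003, -1.0]]
force: [0.0, -0.5, 0.2]
opening: 0.0605
gripper_force: 0.0
time_s: 29.27
ee_pos: [0.5068, 0.2269, 0.1268]
eef_rot: [[-0.176, 0.984, 0.002], [0.984, 0.176, 0.002], [0.002, 0.003, -1.0]]
force: [0.2, -0.6, 1.0]
opening: 0.0878
gripper_force: 0.0
```

Open; I retreat straight up, then check.

```bash
python3 -m jog '[0,0,-0.05,0,0,0,-1, 0,0,-0.1,0,0,0,-1, 0,0,-0.2,0,0,0,-1, 0,0,-0.2,0,0,0,-1, 0,0,-0.2,0,0,0,-1, 0,0,-0.2,0,0,0,-1, 0,0,-0.15,0,0,0,-1, 0,0,0,0,0,0,-1]'|head -2
python3 -m jog '[0,0,0,0,0,0,-1, 0,0,0,0,0,0,-1, 0,0,0,0,0,0,-1, 0,0,0,0,0,0,-1, 0,0,0,0,0,0,-1, 0,0,0,0,0,0,-1, 0,0,0,0,0,0,-1, 0,0,0,0,0,0,-1]'|head -2
python3 - <<'E'
from h import *
a,d=snap('side'); b,e=snap('top')
A=cv2.resize(a[150:290,150:310],(400,350),interpolation=cv2.INTER_CUBIC);B=cv2.resize(b[130:230,170:330],(400,250),interpolation=cv2.INTER_CUBIC)
cv2.imwrite('pics/f.png',np.vstack([A,B])[:600,:,::-1])
r=env.masks_of('planter','side')[0]; v,u=np.nonzero(r['pixels']&(d>0)); P=world('side',np.c_[u,v],d[v,u]);k=P[:,2]>.08
print('planter',cv2.minEnclosingCircle((P[k][:,:2]*1000).astype(np.float32)))
E
```

```text
time_s: 29.93
ee_pos: [0.5087, 0.2274, 0.2975]
time_s: 30.6
ee_pos: [0.5063, 0.2266, 0.2915]
planter ((558.3688354492188, -167.38626098632812), 82.60108947753906)
```

View pics/f.png

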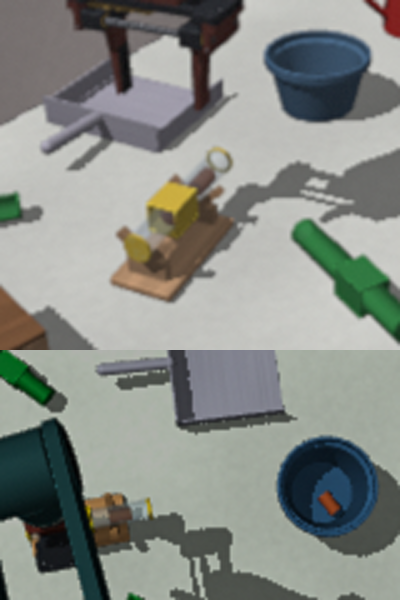

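The tube is seated in the cradle (collar at (172,208)) with its mouth the same way as before. One plug lies in the planter at (328,503), and the planter hasn't moved. Handing in.

```bash
python3 -c "
from plant import env
print(env.job_done())"
```

```text
the job is handed in; nothing more can be done
None
```

The job is handed in at about 31 s of the 72 s allowed: one plug dropped into the planter, the other two stayed in the tube, and the tube is back in its cradle with its mouth the same way; the planter measured unmoved and the arm never went near the sprinkling can or the dustpan.

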